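# Sort the branch wood back into the stock trays

### The job

Clear the craft bench: sort the five loose pieces of wood into the three stock trays, each piece into the tray that already holds its own kind - bark-covered branch rounds stood on end, thin slices laid flat side by side (not stacked), the planed pine offcut on its base with its pitched top up. Every piece must end up fully inside its tray, squarely on the tray's floor and let go; do not shift or knock over the half-built tree figure, its glue is still setting.

Things in the scene. Friction and masses are not known exactly. Their poses are not given: they have to be found in the camera images.
- round_tall: Branch round, the slimmer and taller one: an upright cylinder of branch wood with dark bark all round and a pale ringed top, 40 mm in diameter, 72 mm tall, about 65 g. Origin: centre of its underside, z up its axis.
- round_short: Branch round, the thicker and shorter one: an upright cylinder with dark bark all round and a pale ringed top, 48 mm in diameter, 50 mm tall, about 65 g. Origin: centre of its underside, z up its axis.
- slice_large: Thin slice of branch lying flat, a pale ringed disc with a bark edge, 54 mm in diameter, 12 mm thick, about 25 g. Origin: centre of its underside, z up.
- slice_small: Thin slice of branch lying flat, a pale ringed disc with a bark edge, 44 mm in diameter, 12 mm thick, about 18 g. Origin: centre of its underside, z up.
- offcut: Planed pale pine offcut without bark, shaped like a small house: base 32 mm (its x) by 56 mm (its y), upright side walls 30 mm high, then a pitched top with the ridge along its y at 46 mm. About 45 g. Origin: centre of its underside, z up. Grip it across the 32 mm.
- tray_rounds: Low grey plastic tray, fixed, 160 (x) by 180 (y) mm, walls 6 mm thick. Origin: centre of its underside; x points away from the robot, z up. Floor top z = 8; side and far walls up to z = 34, front lip (-x) 22 mm. Holds four bark-covered rounds fixed along the far wall (x 31 to 74, up to z = 63 mm). Free floor: x -74 to 31, y -84 to 84 mm (two pieces fit along y).
- tray_slices: Low grey plastic tray, fixed, 160 (x) by 180 (y) mm, walls 6 mm thick. Origin: centre of its underside; x points away from the robot, z up. Floor top z = 8; side and far walls up to z = 34, front lip (-x) 22 mm. Holds three piles of thin slices fixed along the far wall (x 31 to 74, up to z = 37 mm). Free floor: x -74 to 31, y -84 to 84 mm (two pieces fit along y).
- tray_offcuts: Low grey plastic tray, fixed, 160 (x) by 180 (y) mm, walls 6 mm thick. Origin: centre of its underside; x points away from the robot, z up. Floor top z = 8; side and far walls up to z = 34, front lip (-x) 22 mm. Holds four pale planed offcuts fixed along the far wall (x 31 to 74, up to z = 52 mm). Free floor: x -74 to 31, y -84 to 84 mm (two pieces fit along y).
- tree: Half-built tree figure standing loose on the bench behind the gap between the middle and the left-hand (+y) tray, glue still setting: an upright bark trunk 60 mm across at the foot and about 186 mm tall with a small house-shaped block on top, and one side limb that leans out to its +y, reaching 88 mm out and 214 mm up. Origin: centre of its underside, z up.

How it is judged (in metres and radians):
At the end, for the whole second after the job is handed in: Each piece is inside its kind's tray, underside on the tray floor (from 4 mm below to 5 mm above), tilted under 0.15 rad from the way up it began, released and at rest; the tree figure has moved under 12 mm and leans under 0.1 rad (x of round_tall in the frame of tray_rounds between -0.074 and 0.074 m and y of round_tall in the frame of tray_rounds between -0.084 and 0.084 m and z of round_tall in the frame of tray_rounds between 0.004 and 0.013 m and angle between each of round_tall, round_short, slice_large, slice_small, offcut's own z axis and vertical below 0.15 rad and linear speed of each of round_tall, round_short, slice_large, slice_small, offcut, tree below 0.02 m/s and angular speed of each of round_tall, round_short, slice_large, slice_small, offcut below 0.3 rad/s and contact force between each of round_tall, round_short, slice_large, slice_small, offcut and the fingers below 0.05 N and x of round_short in the frame of tray_rounds between -0.074 and 0.074 m and y of round_short in the frame of tray_rounds between -0.084 and 0.084 m and z of round_short in the frame of tray_rounds between 0.004 and 0.013 m and x of slice_large in the frame of tray_slices between -0.074 and 0.074 m and y of slice_large in the frame of tray_slices between -0.084 and 0.084 m and z of slice_large in the frame of tray_slices between 0.004 and 0.013 m and x of slice_small in the frame of tray_slices between -0.074 and 0.074 m and y of slice_small in the frame of tray_slices between -0.084 and 0.084 m and z of slice_small in the frame of tray_slices between 0.004 and 0.013 m and x of offcut in the frame of tray_offcuts between -0.074 and 0.074 m and y of offcut in the frame of tray_offcuts between -0.084 and 0.084 m and z of offcut in the frame of tray_offcuts between 0.004 and 0.013 m and distance of tree from where it was at the start of the episode below 0.012 m and angle between tree's own z axis and vertical below 0.1 rad); the robot touches nothing.
It fails at once if the tree figure is pushed more than 12 mm or tipped more than 0.1 rad (distance of tree from where it was at the start of the episode above 0.012 m or angle between tree's own z axis and vertical above 0.1 rad).
It also fails if it takes over 136 s, if anything falls off the work surface, if the arm or the gripper's body presses on something with over 40 N, if the wrist force passes 120 N, or if a joint passes its speed limit or range.

### The arm

A 6-joint arm with a two-finger parallel gripper is mounted at the origin on the work surface. World frame = base frame: x ahead of the robot, y to its left, z up, the work surface at z = 0. Lengths are in m, angles in degrees, forces in N, time in s.
With the tool pointing down it reaches from about 0.375 to 0.9 m from the base axis. Payload 3.1 kg.
Tool frame: the origin (TCP) lies on the centre line of the jaws, within the pads' length; the fingertips stand 8 mm ahead of it and the grasp point (between the pads) lies 11 mm behind it (bot.tip_extent is the distance from the TCP to the fingertips, in m); z points along the fingers, y is the line along which they close (so a half turn about z gives the same grasp; the last joint's range is limited). The gripper opens to 87 mm and grips with 3 to 60 N. Pads are 19 mm wide; open, the fingers measure 117 mm over their backs; the gripper's body (75 mm by 190 mm) begins 51 mm behind the grasp point.
Start: joints at [-10.227, 30.224, 82.088, -0, 67.689, -10.227], TCP at [0.625, 0, 0.231] pointing down, gripper open.
Joint ranges: [-176.69, 176.69], [-43.24, 126.21], [12.49, 139.97], [-82, 262], [0, 151.66], [-163.58, 163.58]. Speed limits (degrees/s): [159.86, 159.86, 180, 180, 180, 180].

### API

Orientations are given as a 3x3 rotation matrix whose columns are the frame's x, y, z axes.
In Python, from rig import bot, vision, workorder gives the robot as it stands.
- The arm moves only by the shell command python3 -m handwheel 'ROWS'. ROWS is JSON, a list of rows, each an object with "delta_rot": the turn, a rotation vector about the tool's x, y, z in rad, a list of three; "xyz": the shift along the tool's x, y, z in mm, a list of three; "hand": the closure, from -1 (fully open) to 1 (shut). A call has exactly 5 rows; each row is the pose to reach, as a shift and turn from the pose commanded when the call began, along the tool's axes at that moment; what a row does not reach only later rows make up. A row lasts 1/8 s, in which the tool goes at most 62.5 mm and 10.7 degrees, less where a joint would pass 70% of its speed; a pose out of reach is approached as far as the arm can. A call with a gripper value outside its range is refused whole. The fingers move at their own pace and stop on an object; the grip force is fixed at half the most. Time passes only in rows, so rows that repeat a pose let the fingers close, or fill a call up. It gives the time, the measured TCP pose, the force, the opening and the grip force at its end, in the units of the state.
- bot.read_state(): the state, without advancing time (a new reading comes with each control period).
- vision.capture(name): name is "scene" or "side" or "wrist"; returns the picture (480x640x3 uint8, red, green, blue); there is no depth.
- vision.camera_model(name): a dict with "camera_matrix" (3x3 intrinsics, pixels), "camera_from_world" (4x4, takes a point from world to camera coordinates). Camera axes: x right, y up, looking along -z (the intrinsics and any distortion apply to the point x, -y, -z); pixel columns grow to the right and rows downward; lengths in m; the calibration is good to about 2 mm. A picture is of the moment at which its call begins: read the wrist's pose just before it. camera_model takes no time and is no camera call; for the wrist camera it gives the pose at the moment of the call.
- workorder.hand_in(): hands the job in; it is judged then, once.
The state is a dict: "time_s": time; "joint_positions": joint angles; "qvel": joint speeds; "tau": joint torques, N m; "position": TCP position; "tcp_rot": TCP orientation; "force": force on the tool from outside, world axes, zero at the start; "moment": the same for the moment, N m; "opening": opening from 0.0 (shut) to 1.0 (fully open); "grasp_force": force on a finger pad.
Only numpy, scipy, OpenCV 4.12 (cv2) and the standard library are available. Lean on these libraries where they do the work, as an engineer would, in place of code of your own. Each camera call takes 0.05 s, during which the arm holds its last target. There are 200 camera calls.

## Working session

There is one attempt and no reset: what is moved stays moved. The work goes in short steps, Python scripts to look and compute and a shell command to move; the robot and the scene stay as the last step left them, time stands still between calls to the robot, and variables do not carry over. Pictures are saved under pics/ and viewed, at most 14 in all, crops included, and the job is handed in when it is done.

```bash
mkdir -p pics; ls; python3 - <<'E'
from rig import bot, vision
import cv2
for n in("scene","side"):
    cv2.imwrite(f"pics/{n}0.png",vision.capture(n)[:,:,::-1])
    m=vision.camera_model(n);print(n,m)
s=bot.read_state();print({k:s[k] for k in("time_s","position","tcp_rot","force","opening")})
E
```

```text
pics
scene {'camera_matrix': array([[538.93688043,   0.        , 317.5476462 ],
       [  0.        , 538.93688043, 241.3600183 ],
       [  0.        ,   0.        ,   1.        ]]), 'camera_from_world': array([[-0.28152944,  0.95951974, -0.00794006,  0.16125144],
       [-0.80949232, -0.23305101,  0.53889648,  0.45945689],
       [ 0.51523137,  0.15814264,  0.84233458, -1.32122774],
       [ 0.        ,  0.        ,  0.        ,  1.        ]])}
side {'camera_matrix': array([[559.51775557,   0.        , 318.25419773],
       [  0.        , 559.51775557, 231.58459407],
       [  0.        ,   0.        ,   1.        ]]), 'camera_from_world': array([[-0.9724261 , -0.23292567,  0.01153742,  0.58332875],
       [ 0.18422366, -0.73688569,  0.65043149, -0.11652658],
       [-0.14300043,  0.63462202,  0.7594773 , -1.00080663],
       [ 0.        ,  0.        ,  0.        ,  1.        ]])}
{'time_s': 0.1, 'position': array([6.24341858e-01, 1.48008650e-04, 2.29677961e-01]), 'tcp_rot': array([[ 1.76183579e-05,  9.99998105e-01, -1.94668647e-03],
       [ 9.99999935e-01, -1.69194811e-05,  3.59024272e-04],
       [ 3.58990655e-04, -1.94669267e-03, -9.99998041e-01]]), 'force': array([ 0.18502583, -0.29835572, -0.20528409]), 'opening': 0.9999857617296254}
```

View pics/scene0.png

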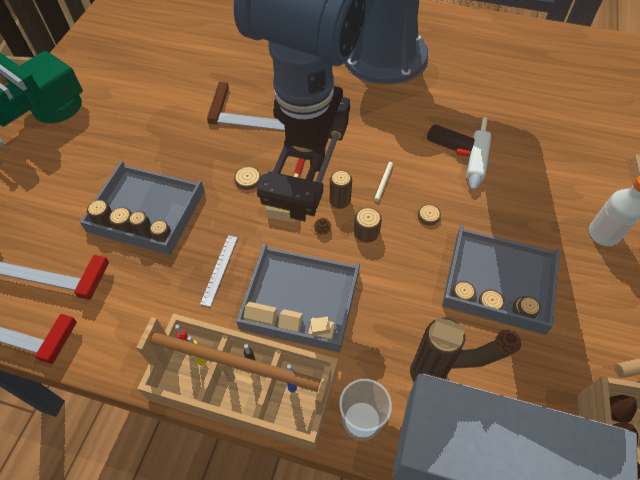

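View pics/side0.png

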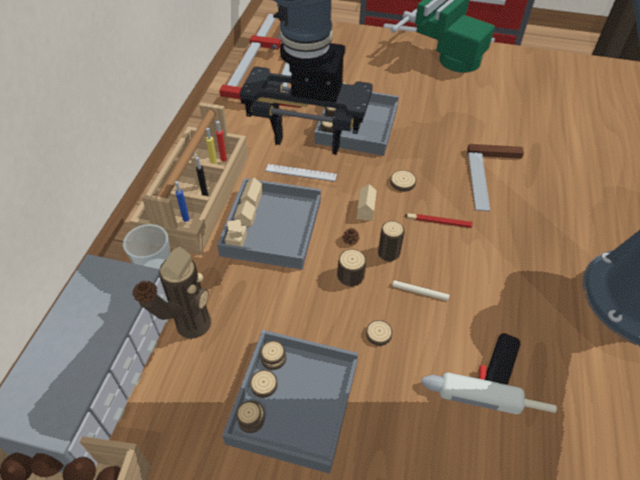

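The scene shows three trays: rounds at (143,207), offcuts at (298,297) and slices at (502,278). The loose pieces are the large slice (247,178), small slice (429,214), tall round (341,178) and short round (368,217). The offcut is half hidden under the gripper at about (282,213), and in the side view it is at (367,203). The tree stands at (440,350). I'll zoom in for finer pixel readings.

```bash
python3 - <<'E'
import cv2,numpy as np
a=cv2.imread("pics/side0.png")[155:350,325:425]
b=cv2.imread("pics/scene0.png")[160:245,320:450]
a=cv2.resize(a,None,fx=3,fy=3,interpolation=cv2.INTER_CUBIC)
b=cv2.resize(b,None,fx=3,fy=3,interpolation=cv2.INTER_CUBIC)
im=np.zeros((585,700,3),np.uint8);im[:,:300]=a;im[:255,305:695]=b
for i in range(0,585,60):cv2.putText(im,str(155+i//3),(0,i+4),0,.35,(0,0,255));cv2.line(im,(0,i),(8,i),(0,0,255))
for i in range(0,300,60):cv2.putText(im,str(325+i//3),(i,580),0,.35,(0,0,255));cv2.line(im,(i,575),(i,585),(0,0,255))
cv2.imwrite("pics/zoom.png",im)
E
```

```text
(no output)
```

View pics/zoom.png

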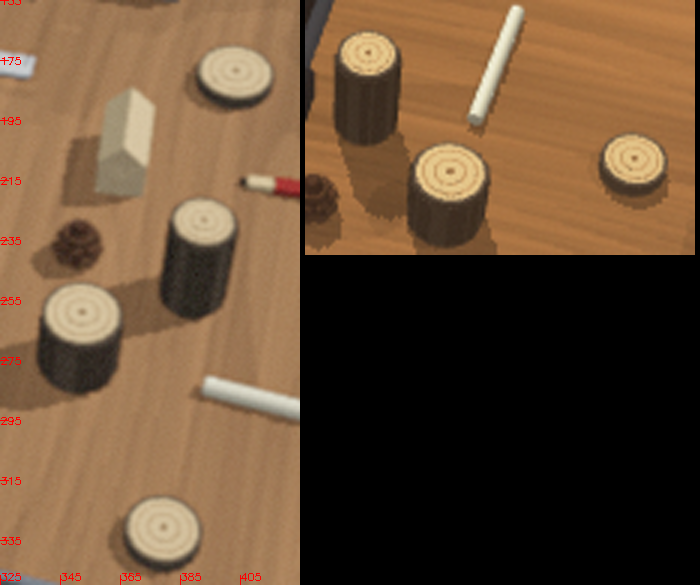

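```bash
cat > h.py <<'E'
import numpy as np, cv2
from rig import bot, vision
def ray(n,uv,z,m=None):
    m=m or vision.camera_model(n); T=m["camera_from_world"]; K=m["camera_matrix"]
    d=np.linalg.inv(K)@[uv[0],uv[1],1]; d=T[:3,:3].T@(d*[1,-1,-1]); c=-T[:3,:3].T@T[:3,3]
    return (c+d*(z-c[2])/d[2])[:2]
def proj(n,P,m=None):
    m=m or vision.camera_model(n); T=m["camera_from_world"]
    p=(np.atleast_2d(P)@T[:3,:3].T+T[:3,3])*[1,-1,-1]; q=p@m["camera_matrix"].T
    return q[:,:2]/q[:,2:]
E
python3 - <<'E'
from h import *
np.set_printoptions(precision=4,suppress=True)
L=dict(large=("side",(403.7,178.3),.012),large2=("scene",(247,178),.012),tall=("side",(393,228),.072),tall2=("scene",(341.3,177),.072),short=("side",(352.3,259),.05),short2=("scene",(368.3,216.7),.05),small=("side",(379.7,330.7),.012),small2=("scene",(429.7,212.7),.012),
r1=("side",(365.7,205),.046),r2=("side",(370,185),.046),b1=("side",(357,219),0),b2=("side",(372,220),0),
R_farR=("scene",(83,221),.034),R_farL=("scene",(165,250),.034),
O_farR=("scene",(238,311),.034),O_farL=("scene",(345,347),.034),O_fL=("scene",(359,263),.034),O_fR=("scene",(264,247),.034),
S_farR=("scene",(445,306),.034),S_farL=("scene",(551,328),.034),S_fL=("scene",(559,247),.034),S_fR=("scene",(459,229),.034),
sO_farR=("side",(243,181),.034),sO_fR=("side",(321,189),.034),sO_farL=("side",(221,250),.034),sS_farR=("side",(262,334),.034),sS_fR=("side",(357,352),.034),tree=("side",(190,325),0))
for k,v in L.items(): print(k,ray(*v))
E
```

```text
large [ 0.4597 -0.1844]
large2 [ 0.468  -0.1805]
tall [0.4599 0.0117]
tall2 [0.4607 0.0146]
short [0.5193 0.0814]
short2 [0.5206 0.083 ]
small [0.4489 0.1896]
small2 [0.4515 0.1918]
r1 [ 0.5202 -0.0569]
r2 [ 0.5217 -0.1128]
b1 [ 0.5345 -0.0585]
b2 [ 0.505  -0.0631]
R_farR [ 0.6675 -0.4333]
R_farL [ 0.6835 -0.2566]
O_farR [ 0.7607 -0.0852]
O_farL [0.7724 0.1055]
O_fL [0.6123 0.0891]
O_fR [ 0.6275 -0.0854]
S_farR [0.654  0.2499]
S_farL [0.6453 0.4247]
S_fL [0.4792 0.4294]
S_fR [0.49   0.2497]
sO_farR [ 0.7745 -0.0734]
sO_fR [ 0.6161 -0.0898]
sO_farL [0.7563 0.1063]
sS_farR [0.6327 0.2546]
sS_fR [0.4775 0.2497]
tree [0.7647 0.2488]
```

```bash
cat > fit.py <<'E'
from h import *
from scipy.optimize import minimize
ims={n:cv2.imread(f"pics/{n}0.png") for n in("scene","side")}
M={n:vision.camera_model(n) for n in ims}
def hull(n,p):
    c,s=np.cos(p[2]),np.sin(p[2]); P=[]
    for x in(-.08,.08):
        for y in(-.09,.09):
            for z in(0,.034 if x>0 else .022): P.append([p[0]+c*x-s*y,p[1]+s*x+c*y,z])
        if x<0: 
            for y in(-.09,.09): P.append([p[0]+c*(x+.006)-s*y,p[1]+s*(x+.006)+c*y,.034])
    return cv2.convexHull(proj(n,np.array(P),M[n]).astype(np.float32))
out={n:cv2.resize(i,None,fx=1.25,fy=1.25) for n,i in ims.items()}
for name,p0,cams in(("rounds",(.605,-.355,.1),["scene"]),("offcuts",(.69,.01,0),["scene","side"]),("slices",(.56,.34,0),["scene","side"])):
    H={}
    for n in cams:
        hsv=cv2.cvtColor(ims[n],cv2.COLOR_BGR2HSV); h0=hull(n,p0)
        roi=np.zeros(hsv.shape[:2],np.uint8); cv2.fillConvexPoly(roi,h0.astype(int),255); roi=cv2.dilate(roi,np.ones((25,25)))
        m=cv2.inRange(hsv,(100,20,30),(140,255,255))&roi
        m=cv2.morphologyEx(m,cv2.MORPH_OPEN,np.ones((3,3)))
        k,l,st,_=cv2.connectedComponentsWithStats(m); i=1+st[1:,4].argmax()
        H[n]=cv2.convexHull(cv2.findNonZero((l==i).astype(np.uint8))).astype(np.float32)
    def cost(p):
        e=0
        for n in cams:
            h=hull(n,p); a,_=cv2.intersectConvexConvex(h,H[n]); e+=1-a/(cv2.contourArea(h)+cv2.contourArea(H[n])-a)
        return e
    r=minimize(cost,p0,method="Nelder-Mead",options=dict(initial_simplex=[p0]+[np.add(p0,d) for d in np.diag([.01,.01,.05])],xatol=1e-4))
    print(name,r.x.round(4),r.fun)
    for n in ims: cv2.polylines(out[n],[(hull(n,r.x)*1.25).astype(int)],True,(0,255,0),1)
    
out=np.vstack([out["scene"][180:450,90:720],out["side"][130:600,150:780][:,:]]) 
cv2.imwrite("pics/fit.png",cv2.resize(out,None,fx=.8,fy=.8))
E
python3 fit.py
```

```text
rounds [ 0.5617 -0.3379  0.6264] 0.5603312580747468
offcuts [0.6817 0.0051 0.2092] 0.8305687843423195
slices [ 0.5581  0.3363 -0.0038] 0.5487779962880703
```

View pics/fit.png

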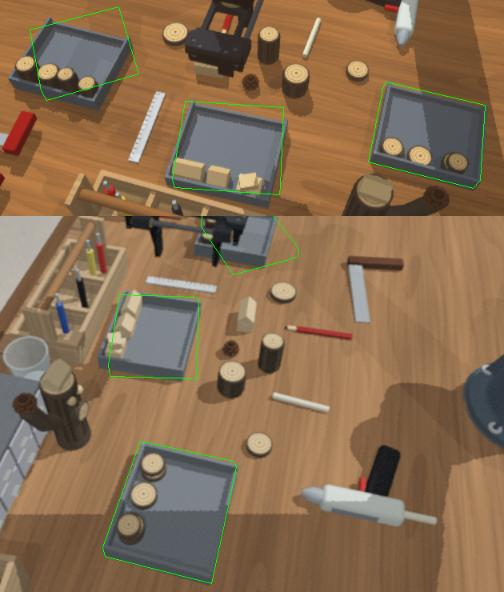

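```bash
sed -i 's/k,l,st,_=.*$/k,l,st,_=cv2.connectedComponentsWithStats(m); l=np.isin(l,[j for j in range(1,k) if st[j,4]>60]).astype(int); i=1; cv2.imwrite("pics\/m_%s_%s.png"%(name,n),m)/; s/(25,25)/(15,15)/; s/(100,20,30),(140/(98,12,25),(150/; s/(.605,-.355,.1)/(.6,-.345,-.1)/' fit.py; python3 fit.py
```

```text
rounds [ 0.589  -0.3639 -0.1013] 0.3021936230929163
offcuts [0.6914 0.0013 0.0471] 0.3538924178505788
slices [ 0.5577  0.338  -0.0242] 0.11333770174461055
```

View pics/fit.png

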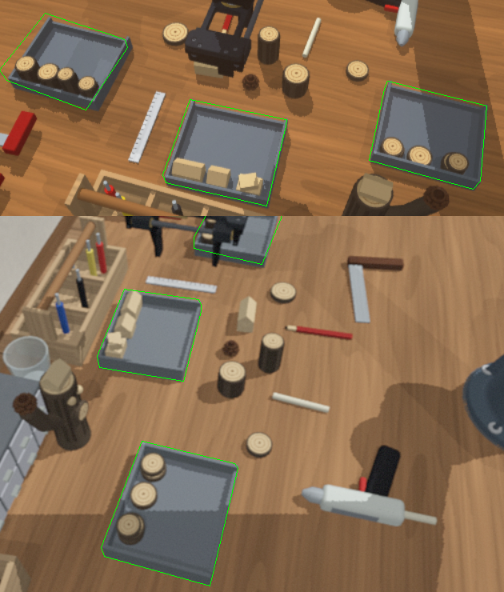

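The tray fits now match: slices (.558,.338), offcuts (.690,.002), and rounds roughly (.589,-.355). I'll move above the offcut and use the wrist camera to refine its position.

```bash
python3 -m handwheel '[{"delta_rot":[0,0,0],"xyz":[-30,-35,20],"hand":-1},{"delta_rot":[0,0,0],"xyz":[-60,-70,40],"hand":-1},{"delta_rot":[0,0,0],"xyz":[-85,-104,50],"hand":-1},{"delta_rot":[0,0,0],"xyz":[-85,-104,50],"hand":-1},{"delta_rot":[0,0,0],"xyz":[-85,-104,50],"hand":-1}]'
cat > look.py <<'E'
import sys
from h import *
s=bot.read_state(); m=vision.camera_model("wrist"); im=vision.capture("wrist")[:,:,::-1]
np.savez(f"pics/{sys.argv[1]}.npz",**m); cv2.imwrite(f"pics/{sys.argv[1]}.png",im)
print(s["time_s"],s["position"].round(4),s["tcp_rot"].round(3).tolist(),s["force"].round(1),"K",m["camera_matrix"][0])
for uv in((0,0),(639,0),(639,479),(0,479),(320,240)): print(uv,ray("wrist",uv,0,m).round(3))
E
python3 look.py w1; python3 -c "
from h import *
print([ray('side',p,z).round(3) for p,z in(((351,237),.01),((476,150),0),((482,210),0),((410,216),0),((470,224),0),((393,284),0),((447,297),0))])"
```

```text
time_s: 0.72
position: [0.5218, -0.0851, 0.1808]
tcp_rot: [[0.001, 1.0, 0.001], [1.0, -0.001, -0.0], [-0.0, 0.001, -1.0]]
force: [0.6, 0.5, 0.7]
opening: 0.999
grasp_force: 0.0
0.725 [ 0.5218 -0.0851  0.1808] [[0.001, 1.0, 0.001], [1.0, -0.001, -0.0], [-0.0, 0.001, -1.0]] [0.6 0.5 0.7] K [359.50772851   0.         321.45644597]
(0, 0) [0.258 0.098]
(639, 0) [0.783 0.097]
(639, 479) [ 0.895 -0.399]
(0, 479) [ 0.144 -0.398]
(320, 240) [ 0.52  -0.107]
[array([ 0.536, -0.001]), array([ 0.315, -0.327]), array([ 0.293, -0.144]), array([ 0.433, -0.092]), array([ 0.314, -0.1  ]), array([0.441, 0.081]), array([0.344, 0.086])]
```

View pics/w1.png

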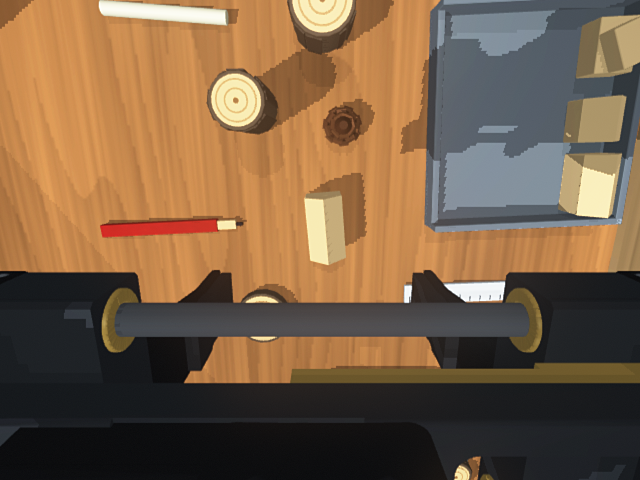

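Wrist view: the offcut spans (305..345,192..266) with its ridge near column 328. The tall round's top is at (237,99), the short round's at (322,5), the cone at (342,123), and the offcuts tray is at the right. I'll enlarge the offcut to get its yaw.

```bash
python3 - <<'E'
from h import *
a=cv2.imread("pics/w1.png")[180:275,280:370]
cv2.imwrite("pics/w1z.png",cv2.resize(a,None,fx=5,fy=5,interpolation=cv2.INTER_CUBIC))
m=dict(np.load("pics/w1.npz"));T=m["camera_from_world"];print(-T[:3,:3].T@T[:3,3])
print(ray("wrist",(236,100),.072,m))
E
```

```text
[ 0.52173284 -0.01460869  0.33523253]
[0.46306858 0.01289072]
```

View pics/w1z.png

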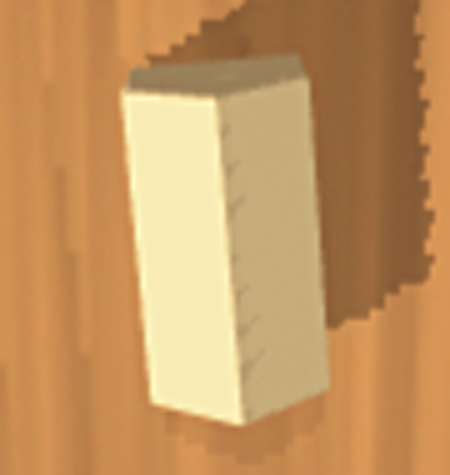

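```bash
python3 - <<'E'
from h import *
m=dict(np.load("pics/w1.npz"))
r=lambda u,z:ray("wrist",u,z,m)
a,b=r((323.4,199.4),.046),r((328.6,264.8),.046);print("ridge",a,b)
e=[r(p,.03) for p in((304.8,198.4),(310.2,260.8),(341.6,195.8),(345.8,257.2))];print(*e)
for p,q in((a,b),(e[0],e[1]),(e[2],e[3])):print(np.degrees(np.arctan2(-(p-q)[0],(p-q)[1])))
print((a+b)/2,np.mean(e,0))
E
```

```text
ridge [ 0.52338133 -0.06003624] [ 0.52785214 -0.11600304]
[ 0.50758608 -0.06168084] [ 0.51171706 -0.11782224] [ 0.53898519 -0.0594682 ] [ 0.54349911 -0.114459  ]
4.567278641470946
4.2083431630624855
4.692609032310912
[ 0.52561673 -0.08801964] [ 0.52544686 -0.08835757]
```

```bash
python3 -m handwheel '[{"delta_rot":[0,0,-0.079],"xyz":[-3,4,30],"hand":-1},{"delta_rot":[0,0,-0.079],"xyz":[-3,4,80],"hand":-1},{"delta_rot":[0,0,-0.079],"xyz":[-3,4,130],"hand":-1},{"delta_rot":[0,0,-0.079],"xyz":[-3,4,160],"hand":-1},{"delta_rot":[0,0,-0.079],"xyz":[-3,4,168],"hand":-1}]'
python3 -m handwheel '[{"delta_rot":[0,0,0],"xyz":[0,0,0],"hand":1},{"delta_rot":[0,0,0],"xyz":[0,0,0],"hand":1},{"delta_rot":[0,0,0],"xyz":[0,0,0],"hand":1},{"delta_rot":[0,0,0],"xyz":[0,0,0],"hand":1},{"delta_rot":[0,0,0],"xyz":[0,0,0],"hand":1}]'
```

```text
time_s: 1.4
position: [0.5252, -0.0871, 0.0108]
tcp_rot: [[-0.08, 0.997, -0.002], [0.997, 0.08, 0.001], [0.001, -0.002, -1.0]]
force: [-0.1, 0.3, 0.1]
opening: 1.001
grasp_force: 0.0
time_s: 2.02
position: [0.5251, -0.0881, 0.013]
tcp_rot: [[-0.079, 0.997, 0.001], [0.997, 0.079, -0.0], [-0.0, 0.001, -1.0]]
force: [-0.3, -1.2, -0.1]
opening: 0.515
grasp_force: 0.0
```

```bash
python3 -m handwheel '[{"delta_rot":[0,0,0],"xyz":[0,0,0],"hand":1},{"delta_rot":[0,0,0],"xyz":[0,0,0],"hand":1},{"delta_rot":[0,0,0],"xyz":[0,0,0],"hand":1},{"delta_rot":[0,0,0],"xyz":[0,0,0],"hand":1},{"delta_rot":[0,0,0],"xyz":[0,0,0],"hand":1}]'
python3 -m handwheel '[{"delta_rot":[0,0,0],"xyz":[0,0,-15],"hand":1},{"delta_rot":[0,0,0],"xyz":[0,0,-45],"hand":1},{"delta_rot":[0,0,0],"xyz":[0,0,-85],"hand":1},{"delta_rot":[0,0,0],"xyz":[0,0,-110],"hand":1},{"delta_rot":[0,0,0],"xyz":[0,0,-110],"hand":1}]'
python3 -m handwheel '[{"delta_rot":[0,0,0],"xyz":[17,33,0],"hand":1},{"delta_rot":[0,0,0],"xyz":[38,75,0],"hand":1},{"delta_rot":[0,0,0],"xyz":[60,116,0],"hand":1},{"delta_rot":[0,0,0],"xyz":[77,149,0],"hand":1},{"delta_rot":[0,0,0],"xyz":[77,149,0],"hand":1}]'
python3 look.py w2; python3 - <<'E'
import cv2; from rig import vision
cv2.imwrite("pics/side2.png",vision.capture("side")[:,:,::-1])
E
```

```text
time_s: 2.65
position: [0.525, -0.088, 0.0126]
tcp_rot: [[-0.079, 0.997, 0.0], [0.997, 0.079, -0.0], [-0.0, 0.0, -1.0]]
force: [-0.1, -0.5, 2.5]
opening: 0.363
grasp_force: 30.0
time_s: 3.28
position: [0.5264, -0.0884, 0.125]
tcp_rot: [[-0.079, 0.997, 0.005], [0.997, 0.079, -0.002], [-0.002, 0.005, -1.0]]
force: [0.3, 0.0, -0.4]
opening: 0.368
grasp_force: 30.0
time_s: 3.9
position: [0.6688, 0.0022, 0.1211]
tcp_rot: [[-0.081, 0.997, 0.0], [0.997, 0.081, 0.0], [0.0, 0.0, -1.0]]
force: [-0.8, 0.4, -0.5]
opening: 0.366
grasp_force: 30.0
3.9 [0.6688 0.0022 0.1211] [[-0.081, 0.997, 0.0], [0.997, 0.081, 0.0], [0.0, 0.0, -1.0]] [-0.8  0.4 -0.5] K [359.50772851   0.         321.45644597]
(0, 0) [0.439 0.147]
(639, 0) [0.869 0.182]
(639, 479) [ 0.994 -0.216]
(0, 479) [ 0.379 -0.267]
(320, 240) [ 0.668 -0.003]
```

View pics/w2.png

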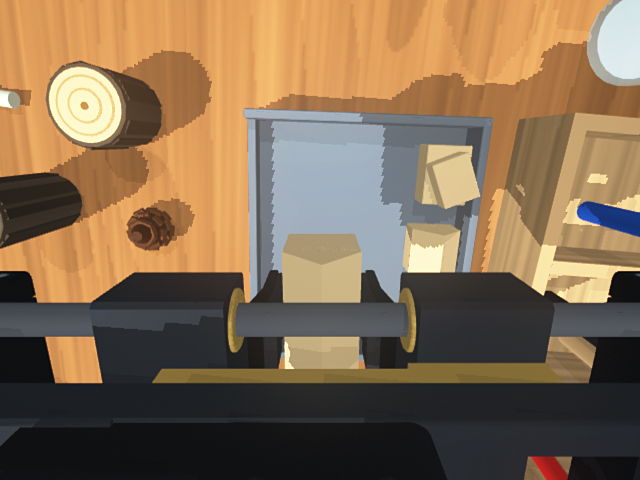

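The offcut is gripped upright. The tray's left wall runs from (245,110) to (491,117), and the offcut hangs over free floor. Lowering it now.

```bash
python3 -c "
from h import *
m=dict(np.load('pics/w2.npz'))
print([ray('wrist',p,.034,m).round(4) for p in((245,110),(491,117))], ray('wrist',(85,105),.05,m))"
python3 -m handwheel '[{"delta_rot":[0,0,0],"xyz":[0,0,40],"hand":1},{"delta_rot":[0,0,0],"xyz":[0,0,75],"hand":1},{"delta_rot":[0,0,0],"xyz":[0,0,92],"hand":1},{"delta_rot":[0,0,0],"xyz":[0,0,98],"hand":1},{"delta_rot":[0,0,0],"xyz":[0,0,101],"hand":1}]'
python3 -m handwheel '[{"delta_rot":[0,0,0],"xyz":[0,0,1],"hand":1},{"delta_rot":[0,0,0],"xyz":[0,0,1],"hand":1},{"delta_rot":[0,0,0],"xyz":[0,0,1],"hand":1},{"delta_rot":[0,0,0],"xyz":[0,0,1],"hand":1},{"delta_rot":[0,0,0],"xyz":[0,0,1],"hand":1}]'
```

```text
[array([0.613 , 0.0878]), array([0.7696, 0.0963])] [0.52186078 0.08183459]
time_s: 4.62
position: [0.6679, 0.0001, 0.0222]
tcp_rot: [[-0.079, 0.997, 0.001], [0.997, 0.079, -0.0], [-0.0, 0.001, -1.0]]
force: [0.3, 0.6, -1.0]
opening: 0.359
grasp_force: 30.0
time_s: 5.25
position: [0.6675, 0.0006, 0.0207]
tcp_rot: [[-0.079, 0.997, 0.0], [0.997, 0.079, -0.0], [-0.0, 0.0, -1.0]]
force: [-0.0, -0.3, 1.4]
opening: 0.364
grasp_force: 30.0
```

```bash
python3 -m handwheel '[{"delta_rot":[0,0,0],"xyz":[0,0,0],"hand":-0.06},{"delta_rot":[0,0,0],"xyz":[0,0,0],"hand":-0.06},{"delta_rot":[0,0,0],"xyz":[0,0,0],"hand":-0.06},{"delta_rot":[0,0,0],"xyz":[0,0,0],"hand":-0.06},{"delta_rot":[0,0,0],"xyz":[0,0,-10],"hand":-0.06}]'
python3 -m handwheel '[{"delta_rot":[0,0,0],"xyz":[0,0,-30],"hand":-0.06},{"delta_rot":[0,0,0.04],"xyz":[0,0,-60],"hand":-0.06},{"delta_rot":[0,0,0.079],"xyz":[0,0,-100],"hand":-1},{"delta_rot":[0,0,0.079],"xyz":[0,0,-115],"hand":-1},{"delta_rot":[0,0,0.079],"xyz":[0,0,-115],"hand":-1}]'
python3 -m handwheel '[{"delta_rot":[0,0,0],"xyz":[20,-36,0],"hand":-1},{"delta_rot":[0,0,0],"xyz":[45,-80,0],"hand":-1},{"delta_rot":[0,0,0],"xyz":[68,-122,0],"hand":-1},{"delta_rot":[0,0,0],"xyz":[81,-146,0],"hand":-1},{"delta_rot":[0,0,0],"xyz":[81,-146,0],"hand":-1}]'
python3 -m handwheel '[{"delta_rot":[0,0,0],"xyz":[0,0,20],"hand":-1},{"delta_rot":[0,0,0],"xyz":[0,0,60],"hand":-1},{"delta_rot":[0,0,0],"xyz":[0,0,95],"hand":-1},{"delta_rot":[0,0,0],"xyz":[0,0,113],"hand":-1},{"delta_rot":[0,0,0],"xyz":[0,0,113],"hand":-1}]'
```

```text
time_s: 5.88
position: [0.6666, 0.0007, 0.03]
tcp_rot: [[-0.079, 0.997, -0.002], [0.997, 0.079, 0.0], [0.001, -0.002, -1.0]]
force: [0.2, 1.3, 0.7]
opening: 0.529
grasp_force: 0.0
time_s: 6.5
position: [0.6681, 0.0004, 0.1468]
tcp_rot: [[-0.001, 1.0, 0.003], [1.0, 0.001, -0.0], [-0.0, 0.003, -1.0]]
force: [0.1, -0.0, -1.0]
opening: 0.788
grasp_force: 0.0
time_s: 7.12
position: [0.5181, 0.0825, 0.144]
tcp_rot: [[-0.002, 1.0, -0.006], [1.0, 0.002, 0.0], [0.0, -0.006, -1.0]]
force: [1.1, -0.3, -0.4]
opening: 0.998
grasp_force: 0.0
time_s: 7.75
position: [0.5215, 0.0809, 0.0303]
tcp_rot: [[0.001, 1.0, -0.003], [1.0, -0.001, 0.0], [0.0, -0.003, -1.0]]
force: [-0.0, 0.0, 0.1]
opening: 0.998
grasp_force: 0.0
```

```bash
python3 -m handwheel '[{"delta_rot":[0,0,0],"xyz":[0,0,7],"hand":-1},{"delta_rot":[0,0,0],"xyz":[0,0,7],"hand":0.4},{"delta_rot":[0,0,0],"xyz":[0,0,7],"hand":1},{"delta_rot":[0,0,0],"xyz":[0,0,7],"hand":1},{"delta_rot":[0,0,0],"xyz":[0,0,7],"hand":1}]'
python3 -m handwheel '[{"delta_rot":[0,0,0],"xyz":[0,0,0],"hand":1},{"delta_rot":[0,0,0],"xyz":[0,0,0],"hand":1},{"delta_rot":[0,0,0],"xyz":[0,0,0],"hand":1},{"delta_rot":[0,0,0],"xyz":[0,0,0],"hand":1},{"delta_rot":[0,0,0],"xyz":[0,0,0],"hand":1}]'
python3 -m handwheel '[{"delta_rot":[0,0,0],"xyz":[0,0,-20],"hand":1},{"delta_rot":[0,0,0],"xyz":[0,0,-60],"hand":1},{"delta_rot":[0,0,0],"xyz":[0,0,-100],"hand":1},{"delta_rot":[0,0,0],"xyz":[0,0,-130],"hand":1},{"delta_rot":[0,0,0],"xyz":[0,0,-130],"hand":1}]'
python3 -m handwheel '[{"delta_rot":[0,0,0],"xyz":[-30,5,0],"hand":1},{"delta_rot":[0,0,0],"xyz":[-75,10,0],"hand":1},{"delta_rot":[0,0,0],"xyz":[-125,15,0],"hand":1},{"delta_rot":[0,0,0],"xyz":[-165,20,0],"hand":1},{"delta_rot":[0,0,0],"xyz":[-200,24,0],"hand":1}]'
python3 -m handwheel '[{"delta_rot":[0,0,0],"xyz":[-45,5,0],"hand":1},{"delta_rot":[0,0,0],"xyz":[-95,10,0],"hand":1},{"delta_rot":[0,0,0],"xyz":[-145,15,0],"hand":1},{"delta_rot":[0,0,0],"xyz":[-185,20,0],"hand":1},{"delta_rot":[0,0,0],"xyz":[-200,23,0],"hand":1}]'
python3 look.py w3;python3 - <<'E'
import cv2; from rig import vision
cv2.imwrite("pics/side3.png",vision.capture("side")[:,:,::-1])
E
```

```text
time_s: 8.38
position: [0.5216, 0.0816, 0.0259]
tcp_rot: [[-0.0, 1.0, 0.001], [1.0, 0.0, -0.0], [-0.0, 0.001, -1.0]]
force: [-0.5, -0.1, -0.3]
opening: 0.63
grasp_force: 0.0
time_s: 9.0
position: [0.5216, 0.0816, 0.0258]
tcp_rot: [[-0.0, 1.0, 0.0], [1.0, 0.0, 0.0], [0.0, 0.0, -1.0]]
force: [-1.4, 0.4, 4.4]
opening: 0.542
grasp_force: 30.0
time_s: 9.62
position: [0.5228, 0.0815, 0.1573]
tcp_rot: [[-0.0, 1.0, 0.005], [1.0, 0.0, -0.0], [-0.0, 0.005, -1.0]]
force: [0.7, 0.6, -1.5]
opening: 0.543
grasp_force: 30.0
time_s: 10.25
position: [0.5444, -0.1198, 0.1535]
tcp_rot: [[0.001, 1.0, -0.003], [1.0, -0.001, 0.001], [0.001, -0.003, -1.0]]
force: [0.8, -0.2, -0.7]
opening: 0.547
grasp_force: 30.0
time_s: 10.88
position: [0.5676, -0.3204, 0.1533]
tcp_rot: [[0.003, 1.0, -0.002], [1.0, -0.003, 0.002], [0.002, -0.002, -1.0]]
force: [0.2, 0.1, -0.1]
opening: 0.549
grasp_force: 30.0
10.875 [ 0.5676 -0.3204  0.1533] [[0.003, 1.0, -0.002], [1.0, -0.003, 0.002], [0.002, -0.002, -1.0]] [ 0.2  0.1 -0.1] K [359.50772851   0.         321.45644597]
(0, 0) [ 0.325 -0.146]
(639, 0) [ 0.806 -0.147]
(639, 479) [ 0.908 -0.601]
(0, 479) [ 0.219 -0.602]
(320, 240) [ 0.566 -0.334]
```

View pics/w3.png

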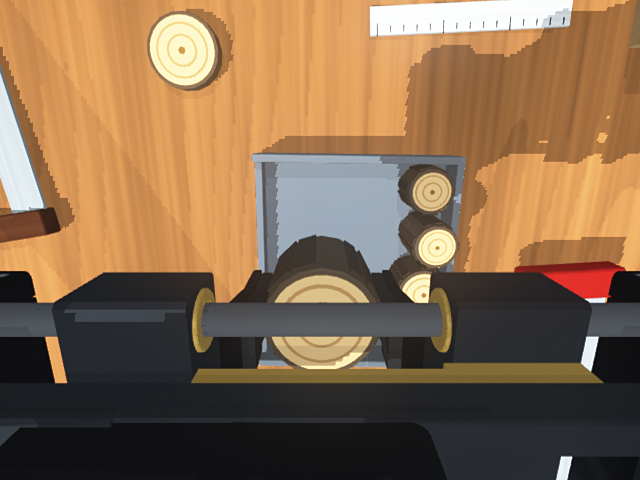

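The short round is held. The rounds tray's left wall runs from (253,155) to (463,157), and the large slice is at (182,50). I'll locate both.

```bash
python3 -c "
from h import *
m=dict(np.load('pics/w3.npz'))
print([ray('wrist',p,.034,m).round(4) for p in((253,155),(463,157))],[ray('wrist',p,.063,m).round(4) for p in((432,191),(437,247))], ray('wrist',(182,50),.012,m).round(4),ray('wrist',(261,365),.022,m).round(4))"
```

```text
[array([ 0.5165, -0.2593]), array([ 0.6726, -0.2612])] [array([ 0.6427, -0.2826]), array([ 0.6493, -0.3223])] [ 0.4631 -0.1833] [ 0.5119 -0.4459]
```

```bash
python3 -m handwheel '[{"delta_rot":[0,0,0],"xyz":[6,1,30],"hand":1},{"delta_rot":[0,0,0],"xyz":[6,1,75],"hand":1},{"delta_rot":[0,0,0],"xyz":[6,1,105],"hand":1},{"delta_rot":[0,0,0],"xyz":[6,1,117],"hand":1},{"delta_rot":[0,0,0],"xyz":[6,1,121],"hand":1}]'
python3 -m handwheel '[{"delta_rot":[0,0,0],"xyz":[0,0,1],"hand":1},{"delta_rot":[0,0,0],"xyz":[0,0,1],"hand":1},{"delta_rot":[0,0,0],"xyz":[0,0,1],"hand":1},{"delta_rot":[0,0,0],"xyz":[0,0,1],"hand":1},{"delta_rot":[0,0,0],"xyz":[0,0,1],"hand":1}]'
```

```text
time_s: 11.6
position: [0.5693, -0.311, 0.0341]
tcp_rot: [[-0.001, 1.0, -0.001], [1.0, 0.001, 0.001], [0.001, -0.001, -1.0]]
force: [-0.2, -0.3, -1.5]
opening: 0.545
grasp_force: 30.0
time_s: 12.22
position: [0.5695, -0.3126, 0.0338]
tcp_rot: [[0.0, 1.0, 0.0], [1.0, -0.0, -0.0], [-0.0, 0.0, -1.0]]
force: [0.0, 0.6, 1.3]
opening: 0.543
grasp_force: 30.0
```

```bash
python3 -m handwheel '[{"delta_rot":[0,0,0],"xyz":[0,0,0],"hand":-0.36},{"delta_rot":[0,0,0],"xyz":[0,0,0],"hand":-0.36},{"delta_rot":[0,0,0],"xyz":[0,0,0],"hand":-0.36},{"delta_rot":[0,0,0],"xyz":[0,0,0],"hand":-0.36},{"delta_rot":[0,0,0],"xyz":[0,0,-10],"hand":-0.36}]'
python3 -m handwheel '[{"delta_rot":[0,0,0],"xyz":[0,0,-30],"hand":-0.36},{"delta_rot":[0,0,0],"xyz":[0,0,-70],"hand":-0.36},{"delta_rot":[0,0,0],"xyz":[0,0,-110],"hand":-1},{"delta_rot":[0,0,0],"xyz":[0,0,-120],"hand":-1},{"delta_rot":[0,0,0],"xyz":[0,0,-120],"hand":-1}]'
python3 -m handwheel '[{"delta_rot":[0,0,0],"xyz":[30,-25,0],"hand":-1},{"delta_rot":[0,0,0],"xyz":[65,-55,0],"hand":-1},{"delta_rot":[0,0,0],"xyz":[100,-85,0],"hand":-1},{"delta_rot":[0,0,0],"xyz":[129,-106,0],"hand":-1},{"delta_rot":[0,0,0],"xyz":[129,-106,0],"hand":-1}]'
python3 -m handwheel '[{"delta_rot":[0,0,0],"xyz":[0,0,30],"hand":-1},{"delta_rot":[0,0,0],"xyz":[0,0,80],"hand":-1},{"delta_rot":[0,0,0],"xyz":[0,0,125],"hand":-1},{"delta_rot":[0,0,0],"xyz":[0,0,145],"hand":-1},{"delta_rot":[0,0,0],"xyz":[0,0,148],"hand":-1}]'
```

```text
time_s: 12.85
position: [0.5688, -0.312, 0.0431]
tcp_rot: [[-0.0, 1.0, -0.002], [1.0, 0.0, 0.001], [0.001, -0.002, -1.0]]
force: [-0.2, 0.2, 0.4]
opening: 0.68
grasp_force: 0.0
time_s: 13.48
position: [0.5695, -0.3125, 0.1642]
tcp_rot: [[0.0, 1.0, 0.001], [1.0, -0.0, -0.001], [-0.001, 0.001, -1.0]]
force: [-0.2, 0.9, -0.3]
opening: 0.928
grasp_force: 0.0
time_s: 14.1
position: [0.4599, -0.1801, 0.1618]
tcp_rot: [[-0.001, 1.0, -0.006], [1.0, 0.002, 0.004], [0.004, -0.006, -1.0]]
force: [-0.5, -0.4, -0.2]
opening: 1.0
grasp_force: 0.0
time_s: 14.72
position: [0.4628, -0.1835, 0.0131]
tcp_rot: [[0.0, 1.0, -0.003], [1.0, -0.0, 0.002], [0.002, -0.003, -1.0]]
force: [-0.2, 0.1, 0.1]
opening: 1.003
grasp_force: 0.0
```

```bash
python3 -m handwheel '[{"delta_rot":[0,0,0],"xyz":[0,0,3],"hand":-1},{"delta_rot":[0,0,0],"xyz":[0,0,3],"hand":0},{"delta_rot":[0,0,0],"xyz":[0,0,3],"hand":1},{"delta_rot":[0,0,0],"xyz":[0,0,3],"hand":1},{"delta_rot":[0,0,0],"xyz":[0,0,3],"hand":1}]'
python3 -m handwheel '[{"delta_rot":[0,0,0],"xyz":[0,0,0],"hand":1},{"delta_rot":[0,0,0],"xyz":[0,0,0],"hand":1},{"delta_rot":[0,0,0],"xyz":[0,0,0],"hand":1},{"delta_rot":[0,0,0],"xyz":[0,0,0],"hand":1},{"delta_rot":[0,0,0],"xyz":[0,0,0],"hand":1}]'
python3 -m handwheel '[{"delta_rot":[0,0,0],"xyz":[0,0,-20],"hand":1},{"delta_rot":[0,0,0],"xyz":[0,0,-60],"hand":1},{"delta_rot":[0,0,0],"xyz":[0,0,-100],"hand":1},{"delta_rot":[0,0,0],"xyz":[0,0,-130],"hand":1},{"delta_rot":[0,0,0],"xyz":[0,0,-130],"hand":1}]'
python3 -m handwheel '[{"delta_rot":[0,0,0],"xyz":[35,5,0],"hand":1},{"delta_rot":[0,0,0],"xyz":[85,10,0],"hand":1},{"delta_rot":[0,0,0],"xyz":[140,15,0],"hand":1},{"delta_rot":[0,0,0],"xyz":[190,20,0],"hand":1},{"delta_rot":[0,0,0],"xyz":[240,25,0],"hand":1}]'
python3 -m handwheel '[{"delta_rot":[0,0,0],"xyz":[55,10,0],"hand":1},{"delta_rot":[0,0,0],"xyz":[110,20,0],"hand":1},{"delta_rot":[0,0,0],"xyz":[165,30,0],"hand":1},{"delta_rot":[0,0,0],"xyz":[215,40,0],"hand":1},{"delta_rot":[0,0,0],"xyz":[241,46,0],"hand":1}]'
python3 -m handwheel '[{"delta_rot":[0,0,0],"xyz":[0,0,0],"hand":1},{"delta_rot":[0,0,0],"xyz":[0,0,0],"hand":1},{"delta_rot":[0,0,0],"xyz":[0,0,0],"hand":1},{"delta_rot":[0,0,0],"xyz":[0,0,0],"hand":1},{"delta_rot":[0,0,0],"xyz":[0,0,0],"hand":1}]'
python3 look.py w4
```

```text
time_s: 15.35
position: [0.4636, -0.1836, 0.013]
tcp_rot: [[-0.0, 1.0, 0.001], [1.0, 0.0, -0.0], [-0.0, 0.001, -1.0]]
force: [0.3, 0.3, -0.6]
opening: 0.629
grasp_force: 0.0
time_s: 15.98
position: [0.4636, -0.1835, 0.0129]
tcp_rot: [[-0.0, 1.0, 0.001], [1.0, 0.0, -0.0], [-0.0, 0.001, -1.0]]
force: [-0.0, 0.2, 5.5]
opening: 0.608
grasp_force: 30.0
time_s: 16.6
position: [0.4646, -0.1842, 0.1443]
tcp_rot: [[-0.0, 1.0, 0.004], [1.0, 0.0, -0.003], [-0.003, 0.004, -1.0]]
force: [-0.2, -0.3, 0.0]
opening: 0.607
grasp_force: 30.0
time_s: 17.23
position: [0.4875, 0.0582, 0.141]
tcp_rot: [[0.0, 1.0, -0.003], [1.0, -0.0, 0.0], [0.0, -0.003, -1.0]]
force: [-0.0, -0.4, 0.0]
opening: 0.61
grasp_force: 30.0
time_s: 17.85
position: [0.5336, 0.3, 0.1404]
tcp_rot: [[-0.002, 1.0, -0.002], [1.0, 0.002, -0.001], [-0.001, -0.002, -1.0]]
force: [0.1, -0.2, -0.8]
opening: 0.609
grasp_force: 30.0
time_s: 18.48
position: [0.5346, 0.2969, 0.1427]
tcp_rot: [[0.001, 1.0, 0.0], [1.0, -0.001, 0.0], [0.0, 0.0, -1.0]]
force: [0.1, 0.1, 0.3]
opening: 0.606
grasp_force: 30.0
18.475 [0.5346 0.2969 0.1427] [[0.001, 1.0, 0.0], [1.0, -0.001, 0.0], [0.0, 0.0, -1.0]] [0.1 0.1 0.3] K [359.50772851   0.         321.45644597]
(0, 0) [0.301 0.467]
(639, 0) [0.765 0.467]
(639, 479) [0.865 0.027]
(0, 479) [0.199 0.027]
(320, 240) [0.533 0.286]
```

View pics/w4.png

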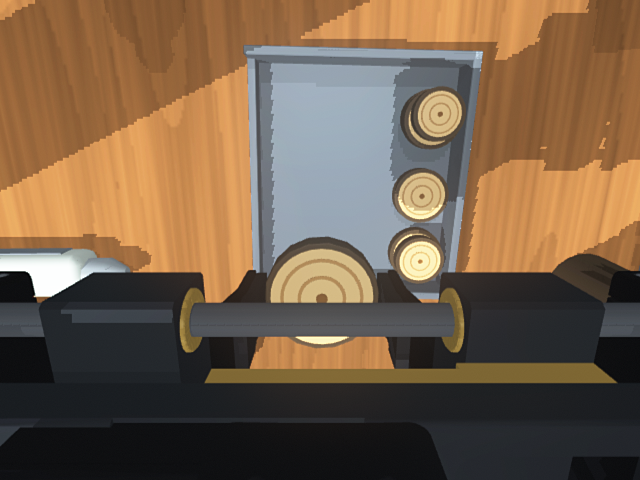

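The large slice is held flat. The slices tray's left wall runs from (246,46) to (481,52), and the floor ahead is free.

```bash
python3 -c "
from h import *
m=dict(np.load('pics/w4.npz'))
print([ray('wrist',p,.034,m).round(4) for p in((246,46),(481,52))],[ray('wrist',p,.037,m).round(4) for p in((440,113),(421,196),(420,260))],[ray('wrist',p,.022,m).round(4) for p in((248,52),(254,265))],[ray('wrist',p,.032,m).round(4) for p in((473,72),(449,265))])"
```

```text
[array([0.4845, 0.4286]), array([0.6408, 0.4248])] [array([0.6158, 0.3862]), array([0.6069, 0.329 ]), array([0.6095, 0.2801])] [array([0.4834, 0.4276]), array([0.4799, 0.2708])] [array([0.6376, 0.4129]), array([0.6339, 0.2743])]
```

```bash
python3 -m handwheel '[{"delta_rot":[0,0,0],"xyz":[0,3,30],"hand":1},{"delta_rot":[0,0,0],"xyz":[0,3,70],"hand":1},{"delta_rot":[0,0,0],"xyz":[0,3,105],"hand":1},{"delta_rot":[0,0,0],"xyz":[0,3,117],"hand":1},{"delta_rot":[0,0,0],"xyz":[0,3,121],"hand":1}]'
python3 -m handwheel '[{"delta_rot":[0,0,0],"xyz":[0,0,1],"hand":1},{"delta_rot":[0,0,0],"xyz":[0,0,1],"hand":1},{"delta_rot":[0,0,0],"xyz":[0,0,1],"hand":1},{"delta_rot":[0,0,0],"xyz":[0,0,1],"hand":1},{"delta_rot":[0,0,0],"xyz":[0,0,1],"hand":1}]'
```

```text
time_s: 19.15
position: [0.5376, 0.2975, 0.0214]
tcp_rot: [[0.0, 1.0, -0.0], [1.0, -0.0, -0.0], [-0.0, -0.0, -1.0]]
force: [-0.2, -0.6, 0.3]
opening: 0.61
grasp_force: 30.0
time_s: 19.77
position: [0.5376, 0.2977, 0.0209]
tcp_rot: [[-0.0, 1.0, 0.0], [1.0, 0.0, 0.0], [0.0, 0.0, -1.0]]
force: [-0.3, 1.2, 1.7]
opening: 0.608
grasp_force: 30.0
```

```bash
python3 -m handwheel '[{"delta_rot":[0,0,0],"xyz":[0,0,0],"hand":-0.38},{"delta_rot":[0,0,0],"xyz":[0,0,0],"hand":-0.38},{"delta_rot":[0,0,0],"xyz":[0,0,0],"hand":-0.38},{"delta_rot":[0,0,0],"xyz":[0,0,0],"hand":-0.38},{"delta_rot":[0,0,0],"xyz":[0,0,-10],"hand":-0.38}]'
python3 -m handwheel '[{"delta_rot":[0,0,0],"xyz":[0,0,-30],"hand":-0.38},{"delta_rot":[0,0,0],"xyz":[0,0,-70],"hand":-0.38},{"delta_rot":[0,0,0],"xyz":[0,0,-100],"hand":-1},{"delta_rot":[0,0,0],"xyz":[0,0,-110],"hand":-1},{"delta_rot":[0,0,0],"xyz":[0,0,-110],"hand":-1}]'
python3 -m handwheel '[{"delta_rot":[0,0,0],"xyz":[-30,-25,0],"hand":-1},{"delta_rot":[0,0,0],"xyz":[-65,-55,0],"hand":-1},{"delta_rot":[0,0,0],"xyz":[-95,-78,0],"hand":-1},{"delta_rot":[0,0,0],"xyz":[-107,-86,0],"hand":-1},{"delta_rot":[0,0,0],"xyz":[-107,-86,0],"hand":-1}]'
python3 -m handwheel '[{"delta_rot":[0,0,0],"xyz":[0,0,30],"hand":-1},{"delta_rot":[0,0,0],"xyz":[0,0,75],"hand":-1},{"delta_rot":[0,0,0],"xyz":[0,0,110],"hand":-1},{"delta_rot":[0,0,0],"xyz":[0,0,125],"hand":-1},{"delta_rot":[0,0,0],"xyz":[0,0,128],"hand":-1}]'
python3 -m handwheel '[{"delta_rot":[0,0,0],"xyz":[0,0,0],"hand":0},{"delta_rot":[0,0,0],"xyz":[0,0,0],"hand":1},{"delta_rot":[0,0,0],"xyz":[0,0,0],"hand":1},{"delta_rot":[0,0,0],"xyz":[0,0,0],"hand":1},{"delta_rot":[0,0,0],"xyz":[0,0,0],"hand":1}]'
python3 -m handwheel '[{"delta_rot":[0,0,0],"xyz":[0,0,0],"hand":1},{"delta_rot":[0,0,0],"xyz":[0,0,0],"hand":1},{"delta_rot":[0,0,0],"xyz":[0,0,0],"hand":1},{"delta_rot":[0,0,0],"xyz":[0,0,0],"hand":1},{"delta_rot":[0,0,0],"xyz":[0,0,0],"hand":1}]'
```

```text
time_s: 20.4
position: [0.5367, 0.2973, 0.0301]
tcp_rot: [[0.0, 1.0, -0.002], [1.0, -0.0, -0.001], [-0.001, -0.002, -1.0]]
force: [-0.1, 0.1, 0.3]
opening: 0.69
grasp_force: 0.0
time_s: 21.02
position: [0.5376, 0.2976, 0.1411]
tcp_rot: [[-0.0, 1.0, 0.001], [1.0, 0.0, 0.0], [0.0, 0.001, -1.0]]
force: [-0.3, -0.2, 0.1]
opening: 0.939
grasp_force: 0.0
time_s: 21.65
position: [0.4515, 0.1903, 0.14]
tcp_rot: [[0.001, 1.0, -0.001], [1.0, -0.001, 0.0], [0.0, -0.001, -1.0]]
force: [-0.1, 1.1, 0.2]
opening: 0.998
grasp_force: 0.0
time_s: 22.28
position: [0.452, 0.1911, 0.0117]
tcp_rot: [[-0.0, 1.0, -0.0], [1.0, 0.0, 0.0], [0.0, -0.0, -1.0]]
force: [-0.0, -0.6, 0.9]
opening: 1.002
grasp_force: 0.0
time_s: 22.9
position: [0.4516, 0.1905, 0.0128]
tcp_rot: [[0.0, 1.0, 0.0], [1.0, -0.0, 0.0], [0.0, 0.0, -1.0]]
force: [-0.3, 0.2, 0.2]
opening: 0.52
grasp_force: 0.0
time_s: 23.52
position: [0.4516, 0.1906, 0.0128]
tcp_rot: [[-0.0, 1.0, 0.0], [1.0, 0.0, 0.0], [0.0, 0.0, -1.0]]
force: [-0.8, -0.4, 5.1]
opening: 0.49
grasp_force: 30.0
```

```bash
python3 -m handwheel '[{"delta_rot":[0,0,0],"xyz":[0,0,-20],"hand":1},{"delta_rot":[0,0,0],"xyz":[0,0,-60],"hand":1},{"delta_rot":[0,0,0],"xyz":[0,0,-100],"hand":1},{"delta_rot":[0,0,0],"xyz":[0,0,-120],"hand":1},{"delta_rot":[0,0,0],"xyz":[0,0,-120],"hand":1}]'
python3 -m handwheel '[{"delta_rot":[0,0,0],"xyz":[40,19,0],"hand":1},{"delta_rot":[0,0,0],"xyz":[90,42,0],"hand":1},{"delta_rot":[0,0,0],"xyz":[135,64,0],"hand":1},{"delta_rot":[0,0,0],"xyz":[170,80,0],"hand":1},{"delta_rot":[0,0,0],"xyz":[187,88,0],"hand":1}]'
python3 -m handwheel '[{"delta_rot":[0,0,0],"xyz":[0,0,20],"hand":1},{"delta_rot":[0,0,0],"xyz":[0,0,60],"hand":1},{"delta_rot":[0,0,0],"xyz":[0,0,90],"hand":1},{"delta_rot":[0,0,0],"xyz":[0,0,106],"hand":1},{"delta_rot":[0,0,0],"xyz":[0,0,112],"hand":1}]'
python3 -m handwheel '[{"delta_rot":[0,0,0],"xyz":[0,0,0],"hand":1},{"delta_rot":[0,0,0],"xyz":[0,0,0],"hand":1},{"delta_rot":[0,0,0],"xyz":[0,0,0],"hand":1},{"delta_rot":[0,0,0],"xyz":[0,0,0],"hand":1},{"delta_rot":[0,0,0],"xyz":[0,0,0],"hand":1}]'
```

```text
time_s: 24.15
position: [0.4522, 0.1908, 0.1335]
tcp_rot: [[-0.0, 1.0, 0.003], [1.0, 0.0, 0.001], [0.001, 0.003, -1.0]]
force: [0.1, 1.0, -0.6]
opening: 0.492
grasp_force: 30.0
time_s: 24.78
position: [0.5392, 0.3792, 0.1299]
tcp_rot: [[-0.002, 1.0, -0.002], [1.0, 0.002, -0.001], [-0.001, -0.002, -1.0]]
force: [-0.6, -0.9, -0.8]
opening: 0.488
grasp_force: 30.0
time_s: 25.4
position: [0.5373, 0.3765, 0.0202]
tcp_rot: [[-0.0, 1.0, -0.006], [1.0, 0.0, -0.003], [-0.003, -0.006, -1.0]]
force: [-7.5, -4.4, 27.0]
opening: 0.486
grasp_force: 30.0
time_s: 26.02
position: [0.5398, 0.3777, 0.0208]
tcp_rot: [[0.0, 1.0, 0.001], [1.0, -0.0, 0.0], [0.0, 0.001, -1.0]]
force: [-0.2, 0.4, 1.2]
opening: 0.492
grasp_force: 30.0
```

```bash
python3 -m handwheel '[{"delta_rot":[0,0,0],"xyz":[0,0,0],"hand":-0.24},{"delta_rot":[0,0,0],"xyz":[0,0,0],"hand":-0.24},{"delta_rot":[0,0,0],"xyz":[0,0,0],"hand":-0.24},{"delta_rot":[0,0,0],"xyz":[0,0,0],"hand":-0.24},{"delta_rot":[0,0,0],"xyz":[0,0,-10],"hand":-0.24}]'
python3 -m handwheel '[{"delta_rot":[0,0,0],"xyz":[0,0,-30],"hand":-0.24},{"delta_rot":[0,0,0],"xyz":[0,0,-70],"hand":-0.24},{"delta_rot":[0,0,0],"xyz":[0,0,-100],"hand":-1},{"delta_rot":[0,0,0],"xyz":[0,0,-110],"hand":-1},{"delta_rot":[0,0,0],"xyz":[0,0,-110],"hand":-1}]'
python3 -m handwheel '[{"delta_rot":[0,0,0],"xyz":[-40,-15,0],"hand":-1},{"delta_rot":[0,0,0],"xyz":[-90,-30,0],"hand":-1},{"delta_rot":[0,0,0],"xyz":[-140,-40,0],"hand":-1},{"delta_rot":[0,0,0],"xyz":[-180,-50,0],"hand":-1},{"delta_rot":[0,0,0],"xyz":[-200,-57,0],"hand":-1}]'
python3 -m handwheel '[{"delta_rot":[0,0,0],"xyz":[-40,-5,0],"hand":-1},{"delta_rot":[0,0,0],"xyz":[-85,-10,0],"hand":-1},{"delta_rot":[0,0,0],"xyz":[-130,-15,0],"hand":-1},{"delta_rot":[0,0,0],"xyz":[-165,-20,0],"hand":-1},{"delta_rot":[0,0,0],"xyz":[-165,-20,0],"hand":-1}]'
python3 -m handwheel '[{"delta_rot":[0,0,0],"xyz":[0,0,20],"hand":-1},{"delta_rot":[0,0,0],"xyz":[0,0,55],"hand":-1},{"delta_rot":[0,0,0],"xyz":[0,0,85],"hand":-1},{"delta_rot":[0,0,0],"xyz":[0,0,105],"hand":-1},{"delta_rot":[0,0,0],"xyz":[0,0,105],"hand":-1}]'
```

```text
time_s: 26.65
position: [0.5387, 0.3772, 0.03]
tcp_rot: [[-0.0, 1.0, -0.002], [1.0, 0.0, -0.001], [-0.001, -0.002, -1.0]]
force: [0.4, -0.9, 0.1]
opening: 0.622
grasp_force: 0.0
time_s: 27.28
position: [0.5396, 0.3776, 0.1412]
tcp_rot: [[-0.0, 1.0, 0.001], [1.0, 0.0, 0.0], [0.0, 0.001, -1.0]]
force: [0.7, 0.0, -0.1]
opening: 0.876
grasp_force: 0.0
time_s: 27.9
position: [0.4808, 0.1758, 0.1393]
tcp_rot: [[0.002, 1.0, -0.004], [1.0, -0.002, -0.0], [-0.0, -0.004, -1.0]]
force: [-0.0, 0.5, 0.4]
opening: 0.998
grasp_force: 0.0
time_s: 28.52
position: [0.4625, 0.0111, 0.14]
tcp_rot: [[0.004, 1.0, -0.001], [1.0, -0.004, 0.0], [0.0, -0.001, -1.0]]
force: [1.2, 0.6, 0.7]
opening: 1.001
grasp_force: 0.0
time_s: 29.15
position: [0.4615, 0.0139, 0.034]
tcp_rot: [[-0.001, 1.0, -0.004], [1.0, 0.001, 0.001], [0.001, -0.004, -1.0]]
force: [-0.6, 0.0, -0.2]
opening: 1.0
grasp_force: 0.0
```

```bash
python3 -m handwheel '[{"delta_rot":[0,0,0],"xyz":[0,0,0],"hand":0},{"delta_rot":[0,0,0],"xyz":[0,0,0],"hand":1},{"delta_rot":[0,0,0],"xyz":[0,0,0],"hand":1},{"delta_rot":[0,0,0],"xyz":[0,0,0],"hand":1},{"delta_rot":[0,0,0],"xyz":[0,0,0],"hand":1}]'
python3 -m handwheel '[{"delta_rot":[0,0,0],"xyz":[0,0,0],"hand":1},{"delta_rot":[0,0,0],"xyz":[0,0,0],"hand":1},{"delta_rot":[0,0,0],"xyz":[0,0,0],"hand":1},{"delta_rot":[0,0,0],"xyz":[0,0,0],"hand":1},{"delta_rot":[0,0,0],"xyz":[0,0,0],"hand":1}]'
python3 -m handwheel '[{"delta_rot":[0,0,0],"xyz":[0,0,-20],"hand":1},{"delta_rot":[0,0,0],"xyz":[0,0,-60],"hand":1},{"delta_rot":[0,0,0],"xyz":[0,0,-105],"hand":1},{"delta_rot":[0,0,0],"xyz":[0,0,-140],"hand":1},{"delta_rot":[0,0,0],"xyz":[0,0,-140],"hand":1}]'
python3 -m handwheel '[{"delta_rot":[0,0,0],"xyz":[-30,5,0],"hand":1},{"delta_rot":[0,0,0],"xyz":[-75,15,0],"hand":1},{"delta_rot":[0,0,0],"xyz":[-120,30,0],"hand":1},{"delta_rot":[0,0,0],"xyz":[-165,42,0],"hand":1},{"delta_rot":[0,0,0],"xyz":[-205,53,0],"hand":1}]'
python3 -m handwheel '[{"delta_rot":[0,0,0],"xyz":[-45,10,0],"hand":1},{"delta_rot":[0,0,0],"xyz":[-95,25,0],"hand":1},{"delta_rot":[0,0,0],"xyz":[-140,38,0],"hand":1},{"delta_rot":[0,0,0],"xyz":[-180,48,0],"hand":1},{"delta_rot":[0,0,0],"xyz":[-200,53,0],"hand":1}]'
python3 -m handwheel '[{"delta_rot":[0,0,0],"xyz":[0,0,0],"hand":1},{"delta_rot":[0,0,0],"xyz":[0,0,0],"hand":1},{"delta_rot":[0,0,0],"xyz":[0,0,0],"hand":1},{"delta_rot":[0,0,0],"xyz":[0,0,0],"hand":1},{"delta_rot":[0,0,0],"xyz":[0,0,0],"hand":1}]'
python3 look.py w5
```

```text
time_s: 29.78
position: [0.4625, 0.0125, 0.0358]
tcp_rot: [[0.0, 1.0, 0.0], [1.0, -0.0, -0.0], [-0.0, 0.0, -1.0]]
force: [-0.7, -0.2, -0.1]
opening: 0.52
grasp_force: 0.0
time_s: 30.4
position: [0.4626, 0.0125, 0.0357]
tcp_rot: [[-0.0, 1.0, 0.0], [1.0, 0.0, -0.0], [-0.0, 0.0, -1.0]]
force: [-0.4, -0.1, 3.5]
opening: 0.454
grasp_force: 30.0
time_s: 31.02
position: [0.4639, 0.0124, 0.1775]
tcp_rot: [[-0.0, 1.0, 0.005], [1.0, 0.0, -0.001], [-0.001, 0.005, -1.0]]
force: [-0.1, 0.2, -0.3]
opening: 0.454
grasp_force: 30.0
time_s: 31.65
position: [0.5146, -0.1935, 0.1732]
tcp_rot: [[0.001, 1.0, -0.003], [1.0, -0.001, 0.002], [0.002, -0.003, -1.0]]
force: [-0.3, 0.8, -0.5]
opening: 0.456
grasp_force: 30.0
time_s: 32.28
position: [0.5677, -0.3943, 0.1722]
tcp_rot: [[0.002, 1.0, -0.003], [1.0, -0.002, 0.002], [0.002, -0.003, -1.0]]
force: [-0.3, 0.3, -0.4]
opening: 0.453
grasp_force: 30.0
time_s: 32.9
position: [0.5685, -0.3919, 0.1758]
tcp_rot: [[-0.001, 1.0, 0.0], [1.0, 0.001, -0.0], [-0.0, 0.0, -1.0]]
force: [0.5, 0.8, -0.8]
opening: 0.455
grasp_force: 30.0
32.9 [ 0.5685 -0.3919  0.1758] [[-0.001, 1.0, 0.0], [1.0, 0.001, -0.0], [-0.0, 0.0, -1.0]] [ 0.5  0.8 -0.8] K [359.50772851   0.         321.45644597]
(0, 0) [ 0.308 -0.211]
(639, 0) [ 0.825 -0.211]
(639, 479) [ 0.937 -0.699]
(0, 479) [ 0.196 -0.7  ]
(320, 240) [ 0.567 -0.412]
```

View pics/w5.png

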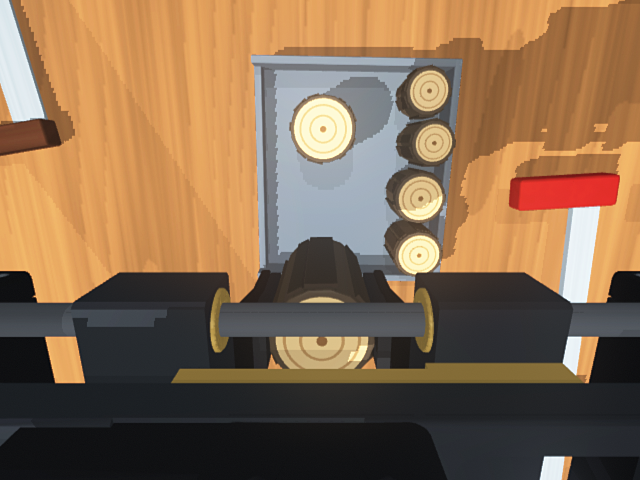

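The short round stands upright in the tray at (322,128). The tray's right wall is at row ~272, so I'll check its y against the drop point.

```bash
python3 -c "
from h import *
m=dict(np.load('pics/w5.npz'))
print([ray('wrist',p,.034,m).round(4) for p in((252,57),(461,60),(262,271),(413,278))],ray('wrist',(322,128),.058,m),[ray('wrist',p,.063,m).round(4) for p in((429,91),(419,254))])"
```

```text
[array([ 0.5161, -0.2601]), array([ 0.6735, -0.2621]), array([ 0.5165, -0.4311]), array([ 0.649 , -0.4375])] [ 0.56881719 -0.31206072] [array([ 0.6431, -0.2876]), array([ 0.6445, -0.4062])]
```

```bash
python3 -m handwheel '[{"delta_rot":[0,0,0],"xyz":[3,0,30],"hand":1},{"delta_rot":[0,0,0],"xyz":[3,0,75],"hand":1},{"delta_rot":[0,0,0],"xyz":[3,0,115],"hand":1},{"delta_rot":[0,0,0],"xyz":[3,0,127],"hand":1},{"delta_rot":[0,0,0],"xyz":[3,0,131],"hand":1}]'
python3 -m handwheel '[{"delta_rot":[0,0,0],"xyz":[0,0,1],"hand":1},{"delta_rot":[0,0,0],"xyz":[0,0,1],"hand":1},{"delta_rot":[0,0,0],"xyz":[0,0,1],"hand":1},{"delta_rot":[0,0,0],"xyz":[0,0,1],"hand":1},{"delta_rot":[0,0,0],"xyz":[0,0,1],"hand":1}]'
python3 -m handwheel '[{"delta_rot":[0,0,0],"xyz":[0,0,0],"hand":-0.2},{"delta_rot":[0,0,0],"xyz":[0,0,0],"hand":-0.2},{"delta_rot":[0,0,0],"xyz":[0,0,0],"hand":-0.2},{"delta_rot":[0,0,0],"xyz":[0,0,0],"hand":-0.2},{"delta_rot":[0,0,0],"xyz":[0,0,-10],"hand":-0.2}]'
python3 -m handwheel '[{"delta_rot":[0,0,0],"xyz":[0,0,-30],"hand":-0.2},{"delta_rot":[0,0,0],"xyz":[0,0,-70],"hand":-0.2},{"delta_rot":[0,0,0],"xyz":[0,0,-110],"hand":-0.2},{"delta_rot":[0,0,0],"xyz":[0,0,-140],"hand":-0.2},{"delta_rot":[0,0,0],"xyz":[0,0,-140],"hand":-0.2}]'
python3 -m handwheel '[{"delta_rot":[0,0,0],"xyz":[35,-20,0],"hand":-0.2},{"delta_rot":[0,0,0],"xyz":[85,-40,0],"hand":-0.2},{"delta_rot":[0,0,0],"xyz":[135,-60,0],"hand":-0.2},{"delta_rot":[0,0,0],"xyz":[180,-80,0],"hand":-0.2},{"delta_rot":[0,0,0],"xyz":[220,-90,0],"hand":-0.2}]'
python3 -m handwheel '[{"delta_rot":[0,0,0],"xyz":[45,0,0],"hand":-0.2},{"delta_rot":[0,0,0],"xyz":[90,0,0],"hand":-0.2},{"delta_rot":[0,0,0],"xyz":[130,0,0],"hand":-0.2},{"delta_rot":[0,0,0],"xyz":[160,0,0],"hand":-0.2},{"delta_rot":[0,0,0],"xyz":[160,0,0],"hand":-0.2}]'
python3 - <<'E'
import cv2,numpy as np; from rig import vision
a=vision.capture("scene")[140:400,60:580,::-1];b=vision.capture("side")[80:480,150:450,::-1]
cv2.imwrite("pics/end.png",np.hstack([cv2.copyMakeBorder(a,0,140,0,0,0),b])[:,:800])
E
```

```text
time_s: 33.58
position: [0.5687, -0.3896, 0.0445]
tcp_rot: [[-0.0, 1.0, 0.0], [1.0, 0.0, -0.0], [-0.0, 0.0, -1.0]]
force: [0.4, -0.2, -0.5]
opening: 0.453
grasp_force: 30.0
time_s: 34.2
position: [0.5685, -0.3895, 0.0438]
tcp_rot: [[-0.0, 1.0, 0.0], [1.0, 0.0, -0.0], [-0.0, 0.0, -1.0]]
force: [0.1, 0.3, -0.9]
opening: 0.457
grasp_force: 30.0
time_s: 34.83
position: [0.5679, -0.3889, 0.053]
tcp_rot: [[0.0, 1.0, -0.002], [1.0, -0.0, 0.001], [0.001, -0.002, -1.0]]
force: [0.5, 0.6, -0.3]
opening: 0.599
grasp_force: 0.0
time_s: 35.45
position: [0.57, -0.3909, 0.1977]
tcp_rot: [[-0.0, 1.0, 0.006], [1.0, 0.0, -0.005], [-0.005, 0.006, -1.0]]
force: [0.4, 0.5, -0.7]
opening: 0.598
grasp_force: 0.0
time_s: 36.08
position: [0.4762, -0.1671, 0.1925]
tcp_rot: [[0.0, 1.0, -0.003], [1.0, -0.0, 0.002], [0.002, -0.003, -1.0]]
force: [0.4, 0.8, 0.2]
opening: 0.598
grasp_force: 0.0
time_s: 36.7
position: [0.4771, -0.0075, 0.1927]
tcp_rot: [[-0.004, 1.0, -0.003], [1.0, 0.004, 0.001], [0.001, -0.003, -1.0]]
force: [-0.1, -0.2, 0.1]
opening: 0.599
grasp_force: 0.0
```

View pics/end.png

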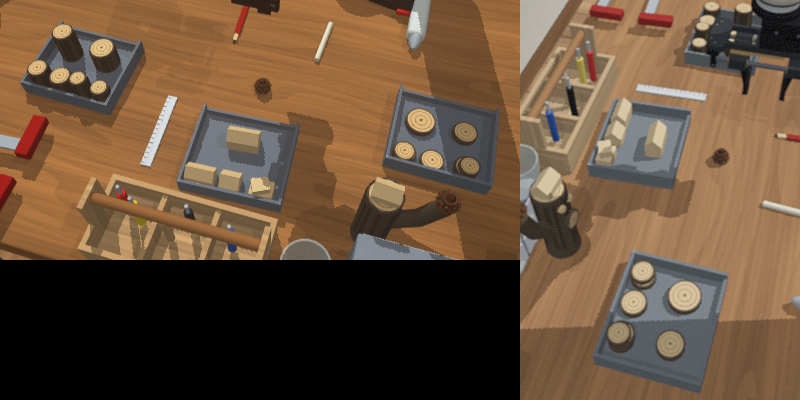

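The final pictures show both rounds upright in the left tray at (65,40) and (103,52). The offcut sits upright in the middle tray at (243,138). Both slices lie flat in the right tray at (421,122) and (465,132), and the tree is undisturbed. The arm is clear, so I'm handing in.

```bash
python3 -c "
from rig import workorder
print(workorder.hand_in())"
```

```text
the job is handed in; nothing more can be done
None
```

All five pieces were sorted into their matching trays and released, the tree was left undisturbed, and the job was handed in at about 37 s; the hand-in returned no verdict.

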